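# Change the jar mill's gear and engage its clutch

## Task

The bench jar mill has been stopped with its clutch out. Pushing only with the outside of the closed fingers (grip nothing, and never take a lever between the fingers), push the ball-knob gear lever along the H-shaped gate, out of the right-hand lane, across the middle channel and fully home into the far left slot, then push the clutch lever on the mill's left end away from you, fully to its stop, so the drive is engaged. Do not force either lever, and leave the jar lying on the rollers and the things round the mill where they are.

Things in the scene. Friction and masses are not known exactly. Their poses are not given: they have to be found in the camera images.
- jar_mill: Light grey bench jar mill, fixed. Origin on the bench straight under the gear gate's middle; x = far (away from the robot), y = the mill's left, z up. Gearbox case x -85..85, y -75..95, top 112 mm; dark motor behind it, x to 174, y -55..88, top 121 mm; two rollers to its right, y -312..-96, x +-32, with a jar on them, its top 131 mm high. Yawed up to 0.3 rad.
- gate_center (a point): Middle of the steel H gate on the case, at its top, 122 mm above the bench; axes as the mill's. Plate x +-52, y +-40 mm. The opening is two lanes along x, centred on y = +17 (left) and -17 mm (right), joined by one channel across at x = 0, 19 mm wide. Between the lanes is an 18 mm wide tooth each side of the channel, corners rounded. The four slots are the lane ends: far +x, left +y.
- gear_knob (a point): Centre of the gear lever's black ball knob, 36 mm in diameter, on a 10 mm stem, 170 mm from the lever's pivot, which lies 20 mm above the mill's origin. In the mill's frame about x = 170 sin(gear_fore), y = 170 sin(gear_side), z = 20 + 170 cos(gear_fore) cos(gear_side) mm (190 upright).
- gear_fore (a joint): Gear lever's swing to and from the robot, rad. 0 = upright in the cross channel, + = far (mill +x). Stops at -0.30 and +0.30: fully home in a near or far slot, the ball 50 mm from the middle. The lever can cross only while this is within about 0.04 of 0. Starts anywhere within +-0.29. About 2 N at the ball moves it; friction keeps it where it is left.
- gear_side (a joint): Gear lever's sideways swing, rad. 0 = middle, + = left (mill +y). About +0.17 in the left lane, -0.17 in the right lane (where it starts), the ball 29 mm either side of the middle; stops at +-0.19. About 2 N at the ball moves it; it stays where it is left.
- clutch (a joint): Clutch lever's swing, rad. 0 = leaning fully toward the robot (clutch out), 0.75 = leaning fully away, at its stop (engaged). Starts between 0 and 0.15. About 2.4 N at the grip moves it; it stays where it is left.
- clutch_grip (a point): Point on the axis of the clutch lever's black round handgrip (20 mm thick, no ball), 105 mm from its hinge, 23 mm short of the tip. The hinge runs along the mill's y at mill x = 0, z = 60 mm; the lever swings in the plane mill y = 121 mm, leaning 0.375 rad toward -x at joint 0 and as much toward +x at 0.75.
- clutch_tip (a point): Free upper end of the clutch lever's handgrip, on its axis, 128 mm from the hinge.
- jar: Loose closed jar, 68 mm in diameter and 105 mm long, lying across the mill on the two rollers with its screw cap toward the gearbox. Origin at the centre of its underside (now the right-hand end), its z axis along the jar. Must stay lying there.
- beaker: Glass beaker 62 mm wide, 78 mm high, standing left of the mill; origin under its centre. Leave.
- low_bottle: Low glass weighing bottle with lid, 48 mm wide, 44 mm high, in front of the mill, right of its gearbox; origin under its centre. Leave.
- steel_spatula: Steel spatula with wooden grip, 172 mm long, 11 mm high, lying left of the clutch lever, lengthwise to and from the robot; origin under its middle. Leave.
- brown_bottle: Small brown bottle with black cap, 44 mm wide, 85 mm high, behind the rollers; origin under its centre. Leave.
- white_bottle: White reagent bottle with a blue screw cap, 62 mm wide, 118 mm high, beyond the right-hand end of the rollers; origin under its centre. Leave.

How it is judged:
On the way, in this order (a step that is already met when the one before it is completed fails the run):
1. the gear lever has crossed through the middle channel into the left lane, clutch still out (value of joint gear_side above 0.115 rad and value of joint gear_fore below 0.15 rad and value of joint clutch below 0.3 rad), for 0.05 s.
2. the gear lever is fully home in the far left slot, clutch still out (value of joint gear_fore above 0.255 rad and value of joint gear_side above 0.115 rad and value of joint clutch below 0.3 rad), for 0.2 s.
3. the clutch lever is pushed fully away, with the gear still home (value of joint gear_fore above 0.255 rad and value of joint gear_side above 0.115 rad and value of joint clutch above 0.69 rad), for 0.2 s.
At the end, for the whole second after the job is handed in: The gear lever rests in the far left slot (gear_fore above 0.255, i.e. within about 8 mm of its stop at the ball, gear_side above 0.115), the clutch lever rests within 0.06 rad of its far stop, and the jar still lies on the rollers (all of step 3 and velocity of joint gear_fore between -0.05 and 0.05 rad/s and velocity of joint gear_side between -0.05 and 0.05 rad/s and velocity of joint clutch between -0.05 and 0.05 rad/s and z of jar in the frame of jar_mill between 0.085 and 0.108 m and linear speed of jar below 0.03 m/s); the robot touches nothing.
It fails at once if the clutch is brought in while the gear lever is not home in the far left slot (value of joint clutch above 0.4 rad and (value of joint gear_fore below 0.2 rad or value of joint gear_side below 0.1 rad)).
It fails at once if the mill or one of its levers is forced or gripped hard (over 45 N from the fingers) (contact force between the fingers and jar_mill above 45 N).
It fails at once if a lever is taken between the fingers (the point between the finger pads comes within 23 mm of the ball's centre or 14 mm of the clutch grip) (distance between the grasp point and gear_knob below 0.023 m or distance between the grasp point and clutch_grip below 0.014 m or distance between the grasp point and clutch_tip below 0.014 m).
It fails at once if the jar is lifted or pushed away (over 40 mm) (distance of jar from where it was at the start of the episode above 0.04 m or z of jar in the frame of jar_mill above 0.125 m).
It fails at once if a thing beside the mill is moved (over 30 mm) (distance of any of beaker, low_bottle, steel_spatula, brown_bottle, white_bottle from where it was at the start of the episode above 0.03 m).
It also fails if it takes over 51 s, if anything falls off the work surface, if the arm or the gripper's body presses on something with over 40 N, if the wrist force passes 120 N, or if a joint passes its speed limit or range.

## Robot

A 7-joint arm with a two-finger parallel gripper is mounted at the origin on a cart in front of the work surface, level with it; the furniture and walls round the work are solid. World frame = base frame: x ahead of the robot, y to its left, z up, the work surface at z = 0. Lengths are in m, angles in rad, forces in N, time in s.
With the tool pointing down it reaches from about 0.4 to 0.925 m from the base axis. Payload 5.6 kg.
Tool frame: the origin (TCP) lies at the very end of the fingers, on their centre line; the grasp point (between the pads) lies hold_point_z behind it (hold_point_z is the distance from the TCP to the grasp point, in m); z points along the fingers, y is the line along which they close (so a half turn about z gives the same grasp; the last joint's range is limited). The gripper opens to 85 mm and grips with 20 to 120 N. Pads are 22 mm wide; open, the fingers measure 114 mm over their backs; the gripper's body (76 mm by 85 mm) begins 54 mm behind the grasp point. The pads swing forward as they close: fully open they stand 13 mm farther back than shut.
Start: joints at [-1.349, 0.468, -0.012, 1.603, 0.006, 1.071, -0.056], TCP at [0.17, 0.627, 0.231] pointing down, gripper open.
Joint ranges: [-2.53, 2.53], [-0.31, 2.02], [-1.57, 1.55], [0.28, 2.44], [-1.29, 4.43], [0.15, 1.84], [-2.92, 2.92]. Speed limits (rad/s): [2.57, 2.57, 3.14, 3.14, 3.14, 3.14, 3.14].

## Interface

Orientations are given as a unit quaternion [w, x, y, z].
In Python, from rig import * gives the robot as it stands.
- The arm moves only by the shell command python3 -m inch [OPENING], which reads ROWS from standard input. ROWS is a JSON list of rows, 1 to 10 of them, each an object with the fields d (a list: dx, dy, dz in fractions of the full range, 1 being 0.75 m), turn_vec (a list: a rotation vector rx, ry, rz in fractions of the full range, 1 being pi/2 rad); a field left out counts as zero; each row shifts and turns the commanded pose from where the row before left it, along the tool's axes as they then stand; what a row does not reach is not made up. A row lasts 1/12 s, in which the tool goes at most 0.0417 m and 0.125 rad, less where a joint would pass 70% of its speed; a pose out of reach is approached as far as the arm can. OPENING is the opening from 0.0 (shut) to 1.0 (fully open), set as the command begins (- or left out keeps the last). The fingers move at their own pace and stop on an object; the grip force is fixed at half the most. Time passes only in rows, so rows that do not move let the fingers close. It prints the time, the measured TCP pose, the force, the opening and the grip force at its end. A shift or turn number past 1, either way, is cut back to 1. Input that does not fit is refused with a message, and nothing moves.
- sense(): the state, without advancing time (a new reading comes with each control period).
- capture(name): name is "side" or "top" or "wrist"; returns the picture (384x512x3 uint8, blue, green, red); there is no depth.
- get_calibration(name): a dict with "fovy" (degrees; the focal length in pixels is half the picture's height over the tangent of half this angle, whatever the lens; pixels are square), "cx", "cy" (the principal point, pixels), "xyz" and "rotation" of the camera in the world; the wrist camera has in their place "T_tool_cam" (4x4, takes a point from camera to tool coordinates, whose origin is the TCP and whose axes are the flange's). Camera axes: x right, y down, z forward; pixel columns grow to the right and rows downward; lengths in m; the calibration is good to about 2 mm. A picture is of the moment at which its call begins: read the wrist's pose just before it. get_calibration takes no time and is no camera call.
- finish_job(): hands the job in; it is judged then, once.
The state is a dict: "time": time; "joint_positions": joint angles; "qvel": joint speeds; "tau": joint torques, N m; "eef_pos": TCP position; "orientation": TCP orientation; "wrist_force": force on the tool from outside, world axes, zero at the start; "wrist_torque": the same for the moment, N m; "width": opening from 0.0 (shut) to 1.0 (fully open); "grip_force": force on a finger pad.
Only numpy, scipy, OpenCV 4.12 (cv2) and the standard library are available. Lean on these libraries where they do the work, as an engineer would, in place of code of your own. Each camera call takes 0.05 s, during which the arm holds its last target. There are 200 camera calls.

## Working session

There is one attempt and no reset: what is moved stays moved. The work goes in short steps, Python scripts to look and compute and a shell command to move; the robot and the scene stay as the last step left them, time stands still between calls to the robot, and variables do not carry over. Pictures are saved under pics/ and viewed, at most 10 in all, crops included, and the job is handed in when it is done.

```bash
ls; mkdir -p pics; python3 - <<'E'
from rig import *
import cv2, numpy as np
s=sense(); print({k:np.round(v,3) for k,v in s.items()})
for n in("side","top","wrist"):
    print(n,{k:np.round(v,4).tolist() for k,v in get_calibration(n).items()})
a=capture("side");b=capture("top")
cv2.imwrite("pics/side0.png",a);cv2.imwrite("pics/top0.png",b)
E
```

```text
pics
{'time': np.float64(0.0), 'joint_positions': array([-1.349,  0.468, -0.012,  1.604,  0.006,  1.071, -0.056]), 'qvel': array([ 0.001, -0.001, -0.001,  0.001, -0.   , -0.   , -0.   ]), 'tau': array([ 0.000e+00, -5.324e+01,  2.200e-02, -2.513e+01,  1.100e-02,
        8.000e-03,  0.000e+00]), 'eef_pos': array([0.17 , 0.627, 0.23 ]), 'orientation': array([-0.   ,  0.132,  0.991, -0.001]), 'wrist_force': array([-0.698,  0.507, -0.882]), 'wrist_torque': array([ 0.042, -0.024, -0.048]), 'grip_force': np.float64(0.0), 'width': np.float64(1.0)}
side {'fovy': 49.1596, 'cx': 251.2399, 'cy': 195.1403, 'xyz': [0.1487, -0.8706, 0.8393], 'rotation': [-0.443, 0.8707, -0.1909, 0.0966]}
top {'fovy': 47.6812, 'cx': 264.0531, 'cy': 193.3626, 'xyz': [0.4336, 0.006, 1.4019], 'rotation': [-0.0283, 0.7132, -0.6998, 0.0295]}
wrist {'fovy': 61.8062, 'cx': 255.0582, 'cy': 196.7303, 'T_tool_cam': [[0.0012, -0.9544, -0.2986, 0.0767], [1.0, 0.0013, -0.0001, 0.0003], [0.0005, -0.2986, 0.9544, -0.1418], [0.0, 0.0, 0.0, 1.0]]}
```

View pics/side0.png

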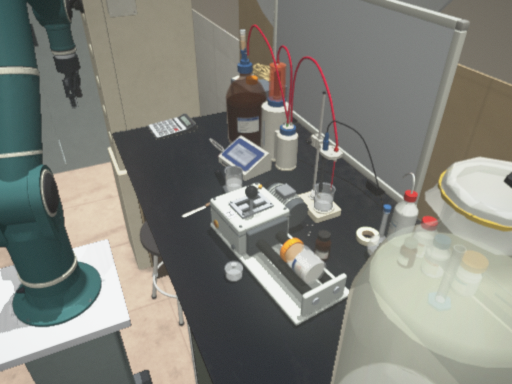

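View pics/top0.png

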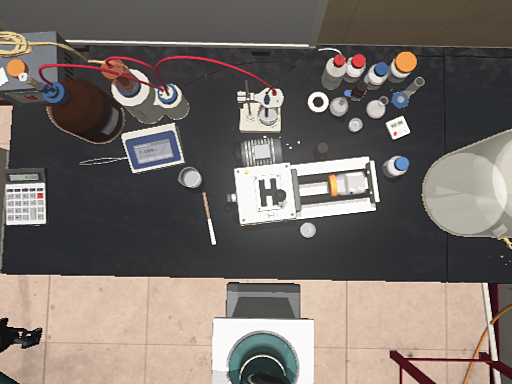

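The top view shows the mill with its gearbox around px (235–297, 165–222), the gate at about (270,193) and the jar to the right. The clutch grip is at about (232,198). I'll enlarge both views.

```bash
python3 - <<'E'
import cv2,numpy as np
a=cv2.imread("pics/side0.png");b=cv2.imread("pics/top0.png")
t=cv2.resize(b[145:235,215:305],(540,540),interpolation=cv2.INTER_CUBIC)
s=cv2.resize(a[170:270,200:310],(594,540),interpolation=cv2.INTER_CUBIC)
cv2.imwrite("pics/top_c.png",t);cv2.imwrite("pics/side_c.png",s)
E
```

```text
(no output)
```

View pics/top_c.png

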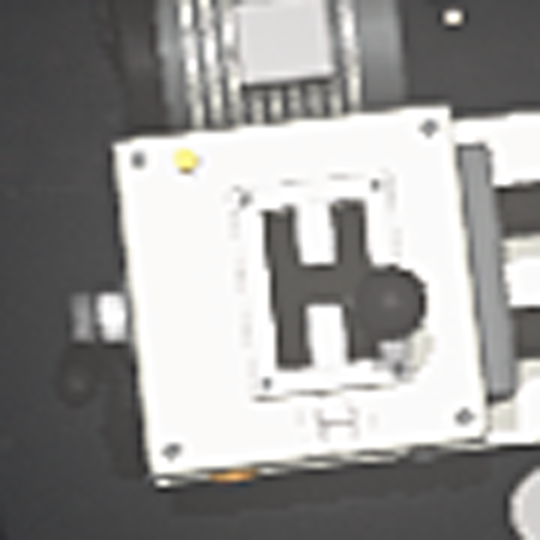

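View pics/side_c.png

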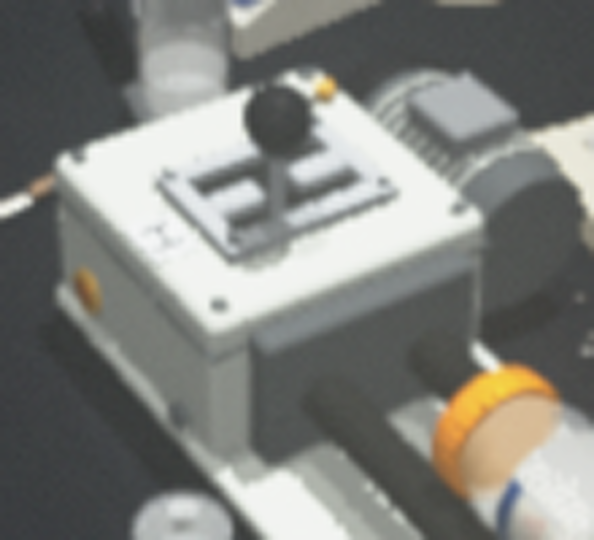

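The top crop shows the case-top corners at (115,143), (448,107), (487,440) and (155,475), the ball at (388,303) and the clutch tip at about (75,378). The side crop shows the ball at (278,120). I'll triangulate from these.

```bash
cat > h.py <<'E'
from rig import *
import cv2, numpy as np
from scipy.spatial.transform import Rotation as R
def quat(q): return R.from_quat(np.r_[q[1:],q[0]])
def ray(n,px):
    c=get_calibration(n); f=192/np.tan(np.radians(c["fovy"]/2))
    d=np.array([(px[0]-c["cx"])/f,(px[1]-c["cy"])/f,1])
    if n=="wrist":
        s=sense();T=np.array(c["T_tool_cam"]);Rt=quat(s["orientation"]).as_matrix()
        return np.array(s["eef_pos"])+Rt@T[:3,3], Rt@T[:3,:3]@d
    r=np.array(c["rotation"]); M=r if r.shape==(3,3) else quat(r).as_matrix()
    return np.array(c["xyz"]),M@d
def onz(n,px,z):
    o,d=ray(n,px); return o+d*(z-o[2])/d[2]
def two(a,b):
    (o,d),(p,e)=a,b
    t=np.linalg.lstsq(np.c_[d,-e],p-o,rcond=None)[0]
    x,y=o+d*t[0],p+e*t[1]; return (x+y)/2,np.linalg.norm(x-y)
E
python3 - <<'E'
from h import *
np.set_printoptions(precision=4,suppress=True)
T=lambda x,y:(215+(x+.5)/6-.5,145+(y+.5)/6-.5); S=lambda x,y:(200+(x+.5)/5.4-.5,170+(y+.5)/5.4-.5)
c=np.array([onz("top",T(*p),.112) for p in((115,143),(448,107),(487,440),(155,475))]); print(c) #FL,FR,NR,NL
print([np.linalg.norm(c[i]-c[i-1]) for i in range(4)])
v=c[0]-c[1]+c[3]-c[2]; w=c[0]-c[3]+c[1]-c[2]
y1=np.arctan2(-v[0],v[1]); y2=np.arctan2(w[1],w[0]); yaw=(y1+y2)/2; print("yaw",y1,y2)
m=c.mean(0); Rz=R.from_euler("z",yaw).as_matrix(); o=m-Rz@[0,.010,.112]; print("origin",o)
g=onz("top",T(318,289),.122);print("gate",g, "z")
b=onz("top",T(388,303),.185); print("ball",b, two(ray("top",T(388,303)),ray("side",S(278,120))))
b2,_=two(ray("top",T(388,303)),ray("side",S(278,120)))
print("ball mill",Rz.T@(b-o),Rz.T@(b2-o))
k=onz("top",T(75,378),.18); print("clutch tip mill",Rz.T@(k-o),k)
# clutch side-cam independent check of origin: case corners in side
cs=np.array([onz("side",S(*p),.112) for p in((65,158),(205,330),(478,215),(300,72))]);print(cs, Rz.T@(cs-o).T)
for n in ["grip","ballhome"]:
    pass
print(quat(sense()["orientation"]).as_matrix())
E
```

```text
[[ 0.6124  0.0969  0.112 ]
 [ 0.6337 -0.0689  0.112 ]
 [ 0.468  -0.0905  0.112 ]
 [ 0.4477  0.0731  0.112 ]]
[np.float64(0.1664686339061602), np.float64(0.16717206205525786), np.float64(0.167124716782898), np.float64(0.16489972761364827)]
yaw 0.125824421512438 0.13657999420946323
origin [ 0.5418 -0.0073  0.    ]
gate [ 0.5405 -0.0056  0.122 ] z
ball [ 0.5293 -0.0379  0.185 ] (array([ 0.5299, -0.0382,  0.1831]), np.float64(0.0010738732034520596))
ball mill [-0.0164 -0.0287  0.185 ] [-0.0158 -0.0291  0.1831]
clutch tip mill [-0.0347  0.121   0.18  ] [0.4916 0.1081 0.18  ]
[[ 0.453   0.068   0.112 ]
 [ 0.466  -0.0931  0.112 ]
 [ 0.6309 -0.0689  0.112 ]
 [ 0.6027  0.0891  0.112 ]] [[-0.0782 -0.0864  0.0802  0.073 ]
 [ 0.0863 -0.0752 -0.0727  0.0876]
 [ 0.112   0.112   0.112   0.112 ]]
[[-0.9651  0.2618 -0.0003]
 [ 0.2618  0.9651 -0.0016]
 [-0.0001 -0.0016 -1.    ]]
```

Everything agrees. The yaw is about 0.131 and the mill origin is (0.5415, -0.007). In the mill frame the ball is at (-16,-29,185) mm, so fore is about -0.096, and the clutch is about 0.1. I'll move to the near side of the ball with the fingers shut.

Units first: shifts go in shares of 0.75 m and turns go in shares of pi/2 rad. So -0.0284 m is -0.0379, -0.0238 m is -0.0317.

```bash
echo '[{"d": [-0.0317, -0.0379, 0]}, {"d": [-0.0317, -0.0379, 0]}, {"d": [-0.0317, -0.0379, 0]}, {"d": [-0.0317, -0.0379, 0]}, {"d": [-0.0317, -0.0379, 0]}, {"d": [-0.0317, -0.0379, 0]}, {"d": [-0.0317, -0.0379, 0]}, {"d": [-0.0317, -0.0379, 0]}, {"d": [-0.0317, -0.0379, 0]}, {"d": [-0.0317, -0.0379, 0]}]' | python3 -m inch 0.0
echo '[{"d": [-0.0317, -0.0379, 0]}, {"d": [-0.0317, -0.0379, 0]}, {"d": [-0.0317, -0.0379, 0]}, {"d": [-0.0317, -0.0379, 0]}, {"d": [-0.0317, -0.0379, 0]}, {"d": [-0.0317, -0.0379, 0]}, {"d": [-0.0317, -0.0379, 0]}, {"d": [-0.0317, -0.0379, 0]}, {"d": [-0.0317, -0.0379, 0]}, {"d": [-0.0317, -0.0379, 0]}]' | python3 -m inch
echo '[{"turn_vec": [0, 0, -0.0637]}, {"turn_vec": [0, 0, -0.0637]}, {"turn_vec": [0, 0, -0.0637]}, {"turn_vec": [0, 0, -0.0611]}, {}]' | python3 -m inch
cat >> h.py <<'E'
np.set_printoptions(precision=4,suppress=True)
YAW=.131; O=np.array([.5415,-.0072,0]); RZ=R.from_euler("z",YAW).as_matrix()
def mill(p): return RZ.T@(np.array(p)-O)
def st(goal=None):
    s=sense(); M=quat(s["orientation"]).as_matrix()
    print("t",s["time"],"tcp mill",mill(s["eef_pos"])*1e3,"f",RZ.T@s["wrist_force"],"w",s["width"])
    print("tool x,y in mill",(RZ.T@M)[:,0],(RZ.T@M)[:,1])
    if goal is not None: print("tool delta",M.T@(O+RZ@np.array(goal)-s["eef_pos"]))
E
python3 -c "
from h import *
st([-.065,-.029,.166]);s=sense();print(s['joint_positions'])"
```

```text
time: 0.93
eef_pos: [0.3258, 0.289, 0.2312]
orientation: [-0.0, 0.132, 0.991, -0.0]
wrist_force: [1.6, 0.1, -0.2]
width: -0.002
grip_force: 0.0
time: 1.77
eef_pos: [0.4811, -0.0472, 0.2313]
orientation: [-0.0, 0.132, 0.991, 0.0]
wrist_force: [-0.1, 1.7, -0.0]
width: -0.003
grip_force: 0.0
time: 2.18
eef_pos: [0.4806, -0.0456, 0.231]
orientation: [-0.0, -0.067, 0.998, 0.0]
wrist_force: [0.9, -0.3, -0.0]
width: -0.004
grip_force: 0.0
t 2.1833 tcp mill [-65.426  -30.0665 230.9881] f [ 0.8358 -0.4019 -0.0395] w -0.003658699576054726
tool x,y in mill [-1.     -0.0022  0.0007] [-0.0022  1.      0.0001]
tool delta [-0.0005  0.0011  0.065 ]
[-0.3674  0.1839  0.4437  2.0251 -0.0965  0.9529  1.8298]
```

```bash
python3 -c "
from h import *
cv2.imwrite('pics/w1.png',capture('wrist'))
import rig;print(getattr(rig,'hold_point_z',None))"
```

```text
0.0187
```

View pics/w1.png

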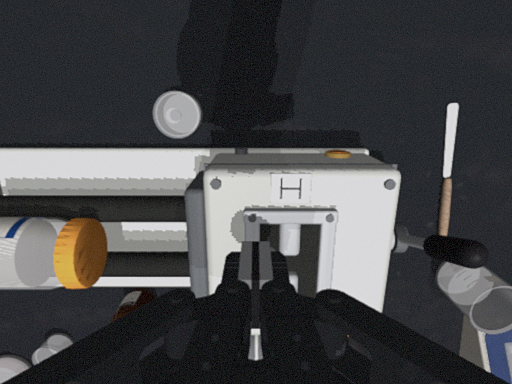

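The wrist view shows the near case corners at (206,167) and (395,167), and the near edge of the plate at row 211, spanning columns 245–338. I'll check these against the mill frame.

Converted, 0.02 m is 0.0267, 0.005 m is 0.0067.

```bash
python3 -c "
from h import *
for p,z in [((206,167),.112),((395,167),.112),((244,210),.122),((338,210),.122)]: print(mill(onz('wrist',p,z))*1e3)
for r in (0.25,):
  # clutch tip end
  print(mill(onz('wrist',(472,253),.183))*1e3)
"
echo '[{"d": [0, 0, 0.0267]}, {"d": [0, 0, 0.0267]}, {"d": [0, 0, 0.0267]}, {"d": [0, 0, 0.0067]}, {}]' | python3 -m inch
```

```text
[-86.1824 -70.2642 112.    ]
[-86.0666  86.2365 112.    ]
[-51.947  -38.8385 122.    ]
[-51.8941  39.1894 122.    ]
[-43.7564 112.6644 183.    ]
time: 2.65
eef_pos: [0.4797, -0.0454, 0.1651]
orientation: [-0.002, -0.065, 0.998, -0.0]
wrist_force: [0.4, 0.4, 0.6]
width: 0.003
grip_force: 0.0
```

The frame is confirmed to about 1 mm. Now I'll push the ball forward until it is level with the channel.

```bash
echo '[{"d": [-0.0107, 0.0013, 0]}, {"d": [-0.008, 0, 0]}, {"d": [-0.0053, 0, 0]}, {"d": [-0.0053, 0, 0]}, {"d": [-0.0053, 0, 0]}, {"d": [-0.0053, 0, 0]}, {"d": [-0.0053, 0, 0]}, {"d": [-0.0027, 0, 0]}, {}, {}]' | python3 -m inch
python3 - <<'E'
from h import *
st()
a=capture("side");b=capture("top")
cv2.imwrite("pics/s2.png",np.hstack([cv2.resize(a[150:260,200:310],(400,400)),cv2.resize(b[145:235,215:305],(400,400))]))
E
```

```text
time: 3.48
eef_pos: [0.5166, -0.0398, 0.1663]
orientation: [0.0, -0.065, 0.998, -0.0]
wrist_force: [-1.3, -0.3, 1.0]
width: 0.0
grip_force: 0.5
t 3.4833 tcp mill [-28.9537 -29.0632 166.2664] f [-1.2936 -0.1038  1.0111] w 0.0004942347392927848
tool x,y in mill [-1.     -0.     -0.0003] [-0.      1.     -0.0001]
```

View pics/s2.png

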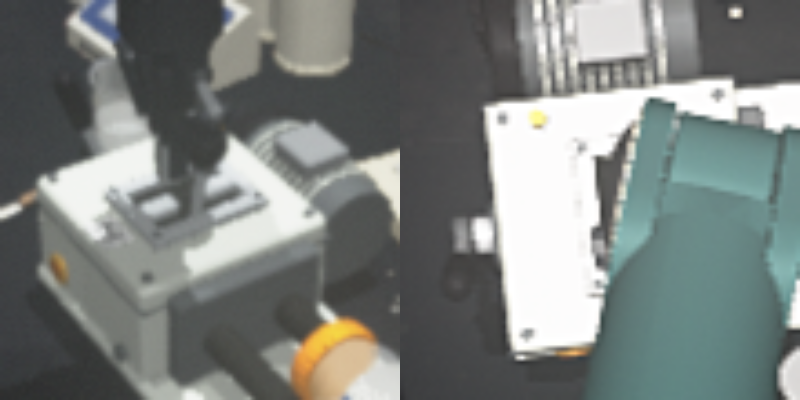

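In the side view the ball is at crop px (206,150), just beyond the fingertip. The arm hides it in the top view. I'll back the fingers off and measure the ball from the side camera.

Converted, 0.012 m is 0.016.

```bash
echo '[{"d": [0.016, 0, 0]}, {"d": [0.016, 0, 0]}, {}]' | python3 -m inch
python3 - <<'E'
from h import *
st()
a=capture("side")
g=cv2.cvtColor(a,cv2.COLOR_BGR2GRAY)
cv2.imwrite("pics/s3.png",cv2.resize(a[160:240,210:290],(560,560),interpolation=cv2.INTER_CUBIC))
for u in (255,256,257):
    o,d=ray("side",(u,191)); o=mill(o);d=RZ.T@d
    t=(-.029-o[1])/d[1]; print(u,(o+t*d)*1e3)
E
```

```text
time: 3.83
eef_pos: [0.4909, -0.0431, 0.1661]
orientation: [-0.001, -0.065, 0.998, 0.0]
wrist_force: [0.4, 0.2, -0.3]
width: 0.001
grip_force: 0.0
t 3.8333 tcp mill [-54.8913 -29.0209 166.079 ] f [ 0.436   0.1166 -0.2849] w 0.0010094756842404693
tool x,y in mill [-1.      0.0006  0.0012] [0.0006 1.     0.0007]
255 [ -2.2502 -29.     180.6591]
256 [  0.9688 -29.     179.432 ]
257 [  4.1998 -29.     178.2003]
```

View pics/s3.png

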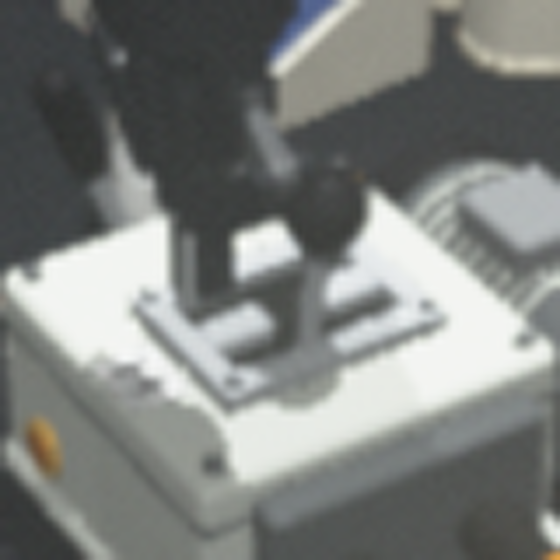

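The ball is now at px (256.4,190), which puts mill x at about +1 mm, inside the channel. I'll go round to its right side and push it left.

Converted, -0.016 m is -0.0213, -0.015 m is -0.02.

```bash
echo '[{"d": [0, -0.02, 0]}, {"d": [0, -0.02, 0]}, {"d": [0, -0.0213, 0]}, {"d": [-0.0187, 0, 0]}, {"d": [-0.0187, 0, 0]}, {"d": [-0.0187, 0, 0]}, {"d": [-0.0187, 0, 0]}, {}]' | python3 -m inch
echo '[{"d": [0, 0.008, 0]}, {"d": [0, 0.008, 0]}, {"d": [0, 0.008, 0]}, {"d": [0, 0.0067, 0]}, {"d": [0, 0.0067, 0]}, {"d": [0, 0.0067, 0]}, {"d": [0, 0.0067, 0]}, {}]' | python3 -m inch
python3 -c "
from h import *
st()"
```

```text
time: 4.55
eef_pos: [0.5577, -0.0803, 0.1665]
orientation: [0.002, -0.066, 0.998, -0.0]
wrist_force: [0.5, 0.6, 0.5]
width: -0.003
grip_force: 0.0
time: 5.22
eef_pos: [0.5491, -0.042, 0.1664]
orientation: [0.0, -0.066, 0.998, 0.0]
wrist_force: [-0.4, -1.2, 1.6]
width: -0.005
grip_force: 0.8
t 5.2167 tcp mill [  2.9546 -35.5269 166.3713] f [-0.5423 -1.1888  1.5597] w -0.0049928181667260015
tool x,y in mill [-1.     -0.0017 -0.0001] [-0.0017  1.      0.0008]
```

Converted, 0.005 m is 0.0067.

```bash
echo '[{"d": [0, 0.0067, 0]}, {"d": [0, 0.0067, 0]}, {"d": [0, 0.0067, 0]}, {"d": [0, 0.0067, 0]}, {}]' | python3 -m inch
echo '[{"d": [0, 0.0053, 0]}, {"d": [0, 0.0053, 0]}, {"d": [0, 0.004, 0]}, {}, {}]' | python3 -m inch
python3 -c "
from h import *
st()"
```

```text
time: 5.63
eef_pos: [0.5463, -0.0221, 0.1661]
orientation: [-0.0, -0.066, 0.998, 0.0]
wrist_force: [-0.1, -2.0, 1.2]
width: 0.001
grip_force: 0.7
time: 6.05
eef_pos: [0.545, -0.0123, 0.1661]
orientation: [-0.0, -0.066, 0.998, 0.0]
wrist_force: [0.4, -1.5, -1.2]
width: -0.003
grip_force: 0.3
t 6.05 tcp mill [  2.7514  -5.552  166.0963] f [ 0.2079 -1.5381 -1.1863] w -0.002779667290405734
tool x,y in mill [-1.     -0.0006  0.0004] [-0.0006  1.      0.0003]
```

No blocking, so the ball should be at y of about +27. I'll back off, swing to the near side and look.

```bash
echo '[{"d": [0, -0.02, 0]}, {"d": [0.0267, 0, 0]}, {"d": [0.0267, 0, 0]}, {"d": [0.024, 0, 0]}, {"d": [0, 0.0213, 0]}, {"d": [0, 0.0213, 0]}, {"d": [0, 0.0213, 0]}, {}]' | python3 -m inch
python3 - <<'E'
from h import *
st()
a=capture("side")
cv2.imwrite("pics/s4.png",cv2.resize(a[160:240,210:290],(560,560),interpolation=cv2.INTER_CUBIC))
E
```

```text
time: 6.72
eef_pos: [0.4827, 0.0158, 0.1662]
orientation: [-0.0, -0.068, 0.998, 0.001]
wrist_force: [0.6, 0.1, -0.9]
width: 0.001
grip_force: 0.0
t 6.7167 tcp mill [-55.2495  30.4425 166.2211] f [ 0.5632  0.0044 -0.9182] w 0.0013942391729400564
tool x,y in mill [-1.     -0.0044  0.0005] [-0.0044  1.      0.0021]
```

View pics/s4.png

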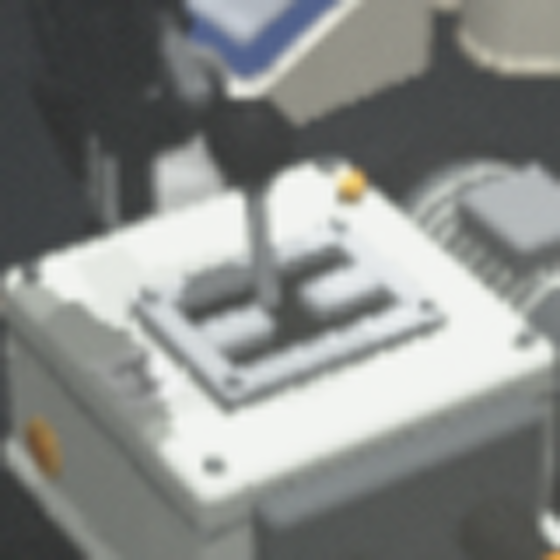

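The ball at crop px (252,140) is now in the left lane at channel level. Next I'll push it toward the far end.

Converted, -0.012 m is -0.016, -0.01 m is -0.0133.

```bash
echo '[{"d": [-0.016, -0.0027, 0]}, {"d": [-0.0133, 0, 0]}, {"d": [-0.0067, 0, 0]}, {"d": [-0.0067, 0, 0]}, {"d": [-0.0067, 0, 0]}, {"d": [-0.0067, 0, 0]}, {"d": [-0.0067, 0, 0]}, {"d": [-0.0067, 0, 0]}, {}]' | python3 -m inch
echo '[{"d": [-0.0067, 0, 0]}, {"d": [-0.0067, 0, 0]}, {"d": [-0.0053, 0, 0]}, {"d": [-0.004, 0, 0]}, {"d": [-0.004, 0, 0]}, {}]' | python3 -m inch
python3 -c "
from h import *
st()"
```

```text
time: 7.52
eef_pos: [0.536, 0.0171, 0.1661]
orientation: [0.0, -0.066, 0.998, -0.0]
wrist_force: [-0.7, -0.8, -0.4]
width: -0.001
grip_force: 0.6
time: 8.02
eef_pos: [0.5556, 0.02, 0.1662]
orientation: [0.0, -0.066, 0.998, -0.0]
wrist_force: [-0.9, -0.5, -1.1]
width: 0.001
grip_force: 0.7
t 8.0167 tcp mill [ 17.5241  25.0842 166.2386] f [-0.9317 -0.3683 -1.138 ] w 0.0007723849174005346
tool x,y in mill [-1.     -0.0003 -0.0005] [-0.0003  1.     -0.0001]
```

Converted, -0.001 m is -0.0013.

```bash
echo '[{"d": [-0.0013, 0, 0]}, {"d": [-0.0013, 0, 0]}, {}]' | python3 -m inch; echo '[{"d": [-0.0013, 0, 0]}, {}, {}]' | python3 -m inch
python3 -c "
from h import *
st()"
```

```text
time: 8.27
eef_pos: [0.557, 0.0201, 0.1663]
orientation: [0.0, -0.066, 0.998, 0.0]
wrist_force: [-1.8, -1.4, -1.6]
width: -0.001
grip_force: 0.9
time: 8.52
eef_pos: [0.558, 0.0202, 0.1664]
orientation: [0.0, -0.066, 0.998, 0.0]
wrist_force: [-1.5, -0.5, -2.1]
width: -0.002
grip_force: 0.9
t 8.5167 tcp mill [ 19.9191  25.049  166.3619] f [-1.5441 -0.3458 -2.1404] w -0.0024022737922872856
tool x,y in mill [-1.     -0.0002 -0.0002] [-0.0002  1.      0.0001]
```

Converted, -0.001 m is -0.0013, -0.0005 m is -0.0007.

```bash
echo '[{"d": [-0.0013, 0, 0]}, {"d": [-0.0007, 0, 0]}, {}]' | python3 -m inch; echo '[{"d": [-0.0013, 0, 0]}, {}]' | python3 -m inch
```

```text
time: 8.77
eef_pos: [0.5596, 0.0204, 0.1663]
orientation: [0.0, -0.066, 0.998, -0.0]
wrist_force: [-1.8, -0.6, -0.6]
width: -0.001
grip_force: 0.9
time: 8.93
eef_pos: [0.5606, 0.0205, 0.1663]
orientation: [0.0, -0.066, 0.998, -0.0]
wrist_force: [-1.8, -0.5, -0.4]
width: 0.001
grip_force: 0.9
```

Converted, -0.001 m is -0.0013.

```bash
echo '[{"d": [-0.0013, 0, 0]}, {}]' | python3 -m inch; echo '[{"d": [-0.0013, 0, 0]}, {}]' | python3 -m inch; echo '[{"d": [-0.0013, 0, 0]}, {}]' | python3 -m inch
```

```text
time: 9.1
eef_pos: [0.5614, 0.0207, 0.1662]
orientation: [-0.0, -0.066, 0.998, -0.0]
wrist_force: [-2.1, -0.8, -1.0]
width: -0.003
grip_force: 1.1
time: 9.27
eef_pos: [0.562, 0.0207, 0.1661]
orientation: [-0.001, -0.066, 0.998, -0.0]
wrist_force: [-3.3, 0.4, -0.9]
width: 0.0
grip_force: 1.7
time: 9.43
eef_pos: [0.5628, 0.0208, 0.166]
orientation: [-0.001, -0.065, 0.998, -0.0]
wrist_force: [-3.8, -1.0, -1.6]
width: 0.001
grip_force: 2.3
```

The force is rising, so the lever is at its stop. I'll back off toward the clutch approach point and check.

Converted, 0.03 m is 0.04, 0.024 m is 0.032.

```bash
echo '[{"d": [0.0267, 0, 0]}, {"d": [0.04, 0, 0]}, {"d": [0.04, 0, 0]}, {"d": [0.04, 0, 0]}, {"d": [0, 0.032, 0]}, {"d": [0, 0.032, 0]}, {"d": [0, 0.032, 0]}, {"d": [0, 0.032, 0]}, {}, {}]' | python3 -m inch
python3 - <<'E'
from h import *
st([-.085,.121,.150])
a=capture("side");b=capture("top")
cv2.imwrite("pics/s5.png",np.hstack([cv2.resize(a[160:240,210:290],(400,400),interpolation=cv2.INTER_CUBIC),cv2.resize(b[145:235,215:305],(400,400),interpolation=cv2.INTER_CUBIC)]))
E
```

```text
time: 10.27
eef_pos: [0.4432, 0.1034, 0.1671]
orientation: [0.002, -0.067, 0.998, 0.001]
wrist_force: [0.8, -0.6, 0.5]
width: -0.003
grip_force: 0.0
t 10.2667 tcp mill [-83.0561 122.4605 167.0738] f [ 0.7003 -0.6495  0.4837] w -0.002642703885158683
tool x,y in mill [-1.     -0.0032 -0.0037] [-0.0032  1.      0.0009]
tool delta [ 0.002  -0.0015  0.0171]
```

View pics/s5.png

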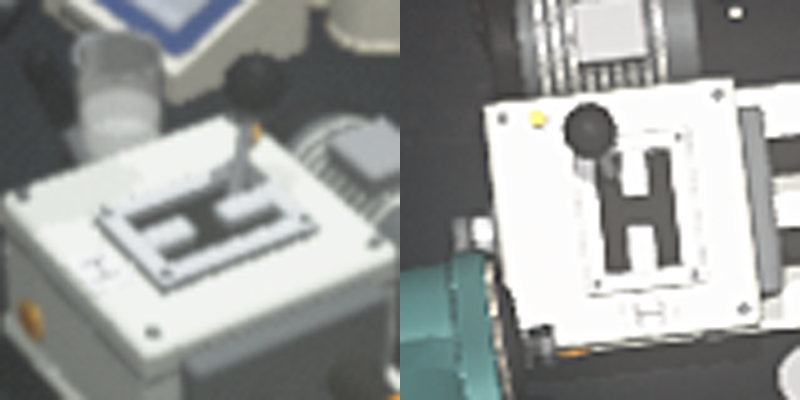

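The ball is in the far left slot, at top-crop px (190,130). I'll confirm that numerically, drop to clutch height and start the push.

Converted, -0.01 m is -0.0133, 0.0085 m is 0.0113.

```bash
python3 -c "
from h import *
p=(215+(190.5)*90/400-.5,145+130.5*90/400-.5)
print(mill(onz('top',p,.18))*1e3)"
echo '[{"d": [0, -0.002, 0.0113]}, {"d": [0, 0, 0.0113]}, {"d": [-0.0133, 0, 0]}, {"d": [-0.0107, 0, 0]}, {"d": [-0.008, 0, 0]}, {"d": [-0.008, 0, 0]}, {"d": [-0.008, 0, 0]}, {"d": [-0.008, 0, 0]}, {}]' | python3 -m inch
python3 -c "
from h import *
st()"
```

```text
[ 51.0325  25.6183 180.    ]
time: 11.12
eef_pos: [0.4849, 0.1059, 0.1494]
orientation: [0.001, -0.066, 0.998, -0.0]
wrist_force: [-0.5, -0.3, 0.5]
width: 0.0
grip_force: 0.1
t 11.1167 tcp mill [-41.311  119.5186 149.3607] f [-0.4941 -0.2367  0.542 ] w 0.00015388899229091345
tool x,y in mill [-1.     -0.0002 -0.0012] [-0.0002  1.     -0.0002]
```

Gear fore is about 0.30. Continuing the clutch push.

Converted, -0.005 m is -0.0067, 0.001 m is 0.0013.

```bash
echo '[{"d": [-0.0067, 0.0013, 0]}, {"d": [-0.0067, 0, 0]}, {"d": [-0.0067, 0, 0]}, {"d": [-0.0067, 0, 0]}, {"d": [-0.0067, 0, 0]}, {"d": [-0.0067, 0, 0]}, {"d": [-0.0067, 0, 0]}, {"d": [-0.0067, 0, 0]}, {}]' | python3 -m inch
echo '[{"d": [-0.0053, 0, 0]}, {"d": [-0.004, 0, 0]}, {"d": [-0.0027, 0, 0]}, {}]' | python3 -m inch; echo '[{"d": [-0.0027, 0, 0]}, {}]' | python3 -m inch
python3 -c "
from h import *
st()"
```

```text
time: 11.87
eef_pos: [0.5243, 0.1121, 0.1492]
orientation: [0.001, -0.066, 0.998, -0.0]
wrist_force: [-0.8, 0.4, -0.7]
width: 0.001
grip_force: 0.3
time: 12.2
eef_pos: [0.5323, 0.113, 0.1491]
orientation: [-0.0, -0.065, 0.998, -0.0]
wrist_force: [-1.9, 0.5, -1.0]
width: 0.002
grip_force: 0.9
time: 12.37
eef_pos: [0.5343, 0.1132, 0.1493]
orientation: [0.0, -0.065, 0.998, -0.0]
wrist_force: [-2.3, -0.4, -0.2]
width: -0.0
grip_force: 1.1
t 12.3667 tcp mill [  8.5726 120.3438 149.2763] f [-2.2904 -0.0813 -0.2186] w -0.00041187218575816523
tool x,y in mill [-1.      0.     -0.0002] [ 0.      1.     -0.0002]
```

Converted, -0.002 m is -0.0027, -0.001 m is -0.0013.

```bash
echo '[{"d": [-0.0027, 0, 0]}, {"d": [-0.0013, 0, 0]}, {}]' | python3 -m inch; echo '[{"d": [-0.0027, 0, 0]}, {}]' | python3 -m inch; echo '[{"d": [-0.002, 0, 0]}, {}]' | python3 -m inch
```

```text
time: 12.62
eef_pos: [0.5374, 0.1137, 0.1494]
orientation: [0.0, -0.065, 0.998, -0.0]
wrist_force: [-2.8, -0.6, -0.5]
width: -0.003
grip_force: 1.0
time: 12.78
eef_pos: [0.5394, 0.114, 0.1494]
orientation: [0.0, -0.066, 0.998, -0.0]
wrist_force: [-1.6, -0.4, 0.2]
width: -0.003
grip_force: 1.0
time: 12.95
eef_pos: [0.5408, 0.1142, 0.1494]
orientation: [0.0, -0.066, 0.998, 0.0]
wrist_force: [-2.8, -0.3, -0.5]
width: -0.0
grip_force: 1.0
```

Still sliding freely at about x=15. I'll keep going until it meets the stop.

Converted, -0.001 m is -0.0013.

```bash
for i in 1; do :; done; echo '[{"d": [-0.0013, 0, 0]}, {}]' | python3 -m inch; echo '[{"d": [-0.0013, 0, 0]}, {}]' | python3 -m inch; echo '[{"d": [-0.0013, 0, 0]}, {}]' | python3 -m inch
```

```text
time: 13.12
eef_pos: [0.5417, 0.1144, 0.1493]
orientation: [0.0, -0.066, 0.998, 0.0]
wrist_force: [-1.6, -1.6, -1.3]
width: 0.0
grip_force: 1.0
time: 13.28
eef_pos: [0.542, 0.1144, 0.1491]
orientation: [-0.001, -0.066, 0.998, -0.0]
wrist_force: [-3.2, -0.7, 0.7]
width: -0.002
grip_force: 2.2
time: 13.45
eef_pos: [0.5422, 0.1144, 0.149]
orientation: [-0.002, -0.066, 0.998, -0.0]
wrist_force: [-6.4, -0.6, 2.5]
width: 0.0
grip_force: 3.6
```

The clutch is at its stop. I'll back off, rise and check with all cameras.

Converted, -0.03 m is -0.04, 0.015 m is 0.02.

```bash
echo '[{"d": [0.02, 0, 0]}, {"d": [0.04, 0, 0]}, {"d": [0.04, 0, 0]}, {"d": [0.04, 0, 0]}, {"d": [0.04, 0, -0.04]}, {"d": [0, 0.04, -0.04]}, {"d": [0, 0.04, 0]}, {"d": [0, 0.04, 0]}, {"d": [0, 0.04, 0]}, {}]' | python3 -m inch
python3 - <<'E'
from h import *
st()
a=capture("side");b=capture("top")
cv2.imwrite("pics/s6.png",np.hstack([cv2.resize(a[160:300,200:340],(400,400),interpolation=cv2.INTER_CUBIC),cv2.resize(b[145:235,215:305],(400,400),interpolation=cv2.INTER_CUBIC)]))
E
```

```text
time: 14.28
eef_pos: [0.395, 0.2221, 0.2096]
orientation: [0.002, -0.069, 0.998, 0.002]
wrist_force: [-0.3, 0.4, -0.1]
width: 0.005
grip_force: 0.0
t 14.2833 tcp mill [-115.2587  246.5161  209.5519] f [-0.2295  0.4132 -0.0842] w 0.00464212041883914
tool x,y in mill [-1.     -0.0077 -0.0053] [-0.0077  1.      0.0046]
```

View pics/s6.png

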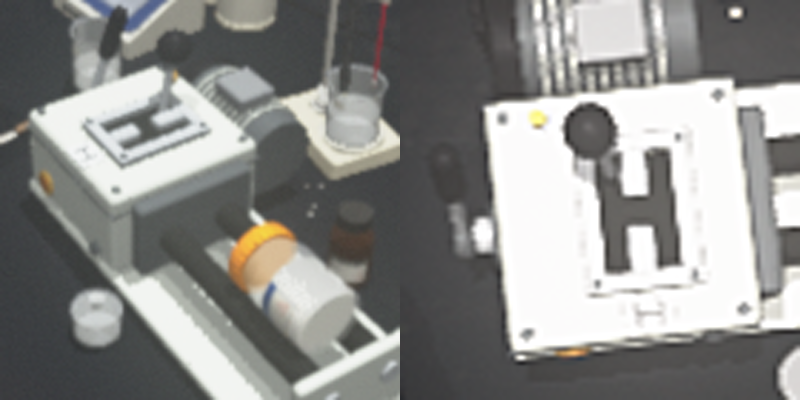

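The clutch now leans away, with its grip at top-crop px (45,165). The ball is in the far left slot and the jar hasn't moved. Handing in.

```bash
python3 -c "
from h import *
print(mill(onz('top',(215+45*.225,145+155*.225),.179))*1e3)
print(finish_job())"
```

```text
[ 44.3077 118.1903 179.    ]
the job is handed in; nothing more can be done
None
```

The job is handed in: the gear lever is home in the far left slot, the clutch is pushed to its far stop, and the jar and the items visible in the last pictures look undisturbed; the hand-in returned no verdict.

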